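# Clear paint-bottle caps into the shredder trough with a flat shovel

## Robot

A 6-joint arm with a two-finger parallel gripper is mounted at the origin on the work surface. World frame = base frame: x ahead of the robot, y to its left, z up, the work surface at z = 0. Lengths are in m, angles in rad, forces in N, time in s.
With the tool pointing down it reaches from about 0.325 to 0.85 m from the base axis. Payload 15.5 kg.
Tool frame: the origin (TCP) lies at the very end of the fingers, on their centre line; the grasp point (between the pads) lies 19 mm behind it; x points along the fingers, z is the direction in which the jaws open and shut, and the axes are right-handed (so a half turn about x gives the same grasp; the last joint's range is limited). The gripper opens to 91 mm and grips with 3 to 60 N. Pads are 32 mm wide; open, the fingers measure 118 mm over their backs; the gripper's body (76 mm by 178 mm) begins 60 mm behind the grasp point.
Start: joints at [1.046, 0.494, 1.345, -0, 1.302, -0.096], TCP at [0.26, 0.568, 0.214] pointing down, gripper open.
Joint ranges: [-2.91, 2.91], [-0.82, 2.16], [0.22, 2.67], [-1.22, 4.37], [0.12, 2.79], [-3.08, 3.08]. Speed limits (rad/s): [1.89, 1.89, 2.57, 3.01, 3.01, 3.01].

## Interface

Orientations are given as a unit quaternion [x, y, z, w].
In Python, from rig import robot gives the robot as it stands. Calls block until the motion is done:
- robot.goto(position, orientation): joint-space move of the TCP to a pose.
- robot.servo_line(position, orientation=None, max_speed=0.15): straight line of the TCP; orientation=None keeps the orientation; max_speed is the mean speed in m/s.
- robot.set_joints(angles): joint-space move.
- robot.open() and robot.gripper_close(grip_force=None): open the fingers fully, or close them until they stop; grip_force is the grip in N (None keeps the last).
- robot.sleep(seconds).
- robot.solve_ik(position, orientation): joint angles nearest the present ones, or None.
- robot.state(): the state.
- robot.snapshot(name): name is "side" or "top" or "wrist"; returns the picture (420x560x3 uint8, red, green, blue); there is no depth.
- robot.get_calibration(name): a dict with "vfov" (degrees; the focal length in pixels is half the picture's height over the tangent of half this angle, whatever the lens; pixels are square), "cx", "cy" (the principal point, pixels), "extrinsics" (4x4, takes a point from world to camera coordinates). Camera axes: x right, y up, looking along -z (the intrinsics and any distortion apply to the point x, -y, -z); pixel columns grow to the right and rows downward; lengths in m; the calibration is good to about 2 mm. A picture is of the moment at which its call begins: read the wrist's pose just before it. get_calibration takes no time and is no camera call; for the wrist camera it gives the pose at the moment of the call.
A pose or a line that the arm cannot do raises robot.IKError and nothing moves.
- robot.hand_in(): hands the job in, once; it reports no verdict.
The state is a dict: "time_s": time; "joints": joint angles; "qd": joint speeds; "effort": joint torques, N m; "ee_pos": TCP position; "tcp_rot": TCP orientation; "ft_force": force on the tool from outside, world axes, zero at the start; "torque": the same for the moment, N m; "finger_gap": opening from 0.0 (shut) to 1.0 (fully open).
Only numpy, scipy, OpenCV 4.12 (cv2) and the standard library are available. Lean on these libraries where they do the work, as an engineer would, in place of code of your own. Each camera call takes 0.05 s, during which the arm holds its last target.

## Task

Lift the flat shovel off its rail, stand it flat in the middle of the blue mat and let go, then put all the loose paint-bottle caps on its blade and carry them together, level, to the green shredder trough. Press the front edge of the blade down on the rim of the trough and tip the shovel up steeply until all the caps have slid in, then hang the shovel back on its rail as it was. Keep hands away from the shredder: no cap may be held by the gripper over the trough; leave everything else on the table where it is.

Things in the scene. Friction and masses are not known exactly. Their poses are not given: they have to be found in the camera images.
- shovel: flat steel hand shovel with an upright orange handle, 0.3 kg. Origin: middle of the underside of its blade; z up; the open front edge points to its -x. Blade 130 mm (x) by 170 mm (y), 4 mm thick; side lips 3 mm thick at y = +-83.5 mm, tops at z = 14 mm; rear wall at x = 61 to 65 mm, top at z = 24 mm. Stands by itself, also loaded. Starts hanging level on the rack, front edge to the robot
- shovel_grip (a point): (52, 0, 140) mm in the shovel's frame: on the axis of the handle, where to grip it from above. The handle is square, 20 by 20 mm, upright from the blade to z = 174 mm; grip it between z = 120 and 165 mm
- shovel_edge (a point): (-65, 0, 0) mm in the shovel's frame: middle of the lower front edge of the blade
- shovel_hook (a point): (76, 0, 88) mm in the shovel's frame: roof of the hook behind the handle. Its arm runs back from the handle to x = 95 mm (z = 88 to 94, 24 mm wide in y); its downturned end is at x = 90 to 95 mm, down to z = 62 mm: a slot 28 mm wide (x 62 to 90), open downward. To unhook, lift at least 40 mm, then draw away to the shovel's -x
- rack: fixed tool rail: two level steel bars 12 mm thick along its y, between two posts (14 mm, 156 mm high) at y = +-155 mm; grey base plate x -40 to 50 mm, 340 mm long, 12 mm high. Origin: on the table under the upper bar. Lower bar axis at x = -13, z = 75 mm: the back of the hanging shovel leans on it. The shovel hangs with its origin at about (-84, any y within 30, 60) mm and the same yaw
- rack_bar (a point): (0, 0, 142) mm in the rack's frame: middle of the axis of the upper bar, on which the shovel's hook hangs
- mat: fixed blue plastic mat, 210 by 210 mm, 3 mm thick, lying flat; origin: centre of its underside
- trough: fixed green steel feed trough of the under-bench shredder, an open box 150 mm (x) by 230 mm (y), walls 5 mm, floor 6 mm thick; 56 mm high on three sides; the wall on its -x side (towards the robot) is a guard 70 mm high. The top of its +x rim is yellow: the best to tip over. Origin: centre of its underside. Mat and trough change sides from start to start
- trough_rim (a point): middle of the top of the +x rim (yellow) of the trough: (72.5, 0, 56) mm in its frame
- cap1: red, upright screw cap of a paint bottle, a plain cylinder 30 mm across and 20 mm high, 20 g, flat top and bottom; origin: centre of its underside. It slides easily on the steel blade (from about 15 degrees of tilt). Up to two of the five caps are absent
- cap2: yellow, upright screw cap of a paint bottle, a plain cylinder 30 mm across and 20 mm high, 20 g, flat top and bottom; origin: centre of its underside. It slides easily on the steel blade (from about 15 degrees of tilt). Up to two of the five caps are absent
- cap3: white, upright screw cap of a paint bottle, a plain cylinder 30 mm across and 20 mm high, 20 g, flat top and bottom; origin: centre of its underside. It slides easily on the steel blade (from about 15 degrees of tilt). Up to two of the five caps are absent
- cap4: green, upright screw cap of a paint bottle, a plain cylinder 30 mm across and 20 mm high, 20 g, flat top and bottom; origin: centre of its underside. It slides easily on the steel blade (from about 15 degrees of tilt). Up to two of the five caps are absent
- cap5: blue, upright screw cap of a paint bottle, a plain cylinder 30 mm across and 20 mm high, 20 g, flat top and bottom; origin: centre of its underside. It slides easily on the steel blade (from about 15 degrees of tilt). Up to two of the five caps are absent
- yellow_bottle: yellow paint bottle, 60 mm across, 170 mm high, origin at its base; bystander, leave alone
- red_bottle: red paint bottle, 56 mm across, 140 mm high, origin at its base; bystander, leave alone
- black_jar: black paint jar, 60 mm across, 80 mm high, origin at its base; bystander, leave alone
- tape_roll: roll of tape lying flat, 60 mm across, 24 mm high, origin at its base; bystander, leave alone
- eraser: white eraser, 50 by 28 by 18 mm, origin at its base; bystander, leave alone
- pastel_box: flat red box, 70 by 150 by 25 mm, origin at its base; bystander, leave alone

How it is judged:
By the outcome, as a careful person would: the job done as asked, in the order asked, and still so for the second after the job is handed in, with the robot touching nothing.
Of cap1, cap2, cap3, cap4, cap5 only 3 to 5 are there at a start; the rules pass over those that are not, and their reading is None.
At some moment in a run one of cap1, cap2, cap3, cap4, cap5 may be knocked a few centimetres aside while the robot is not near it.
It also fails if it takes over 210 s, if anything falls off the work surface, if the arm or the gripper's body presses on something with over 40 N, if the wrist force passes 120 N, or if a joint passes its speed limit or range.

## Working session

There is one attempt and no reset: what is moved stays moved. The work goes in short steps, each a Python script; the robot and the scene stay as the last script left them, time stands still between calls to the robot, and variables do not carry over. Pictures are saved under pics/ and viewed, and the job is handed in when it is done.

```bash
ls; mkdir -p pics
python3 - <<'E'
from rig import robot
import cv2,json
for n in("side","top","wrist"):
    c=robot.get_calibration(n);print(n,c)
    cv2.imwrite(f"pics/a_{n}.png",robot.snapshot(n)[:,:,::-1])
print(robot.state())
E
```

```text
pics
side {'vfov': 47.817204475130694, 'cx': 269.9261255390425, 'cy': 212.74975298027957, 'extrinsics': array([[ 0.99817999, -0.05993125, -0.00670499, -0.53483643],
       [ 0.04553319,  0.67609883,  0.73540268, -0.11465371],
       [-0.03954037, -0.73436954,  0.67759718, -1.24480435],
       [ 0.        ,  0.        ,  0.        ,  1.        ]])}
top {'vfov': 46.98701223023926, 'cx': 279.7168581348552, 'cy': 216.7980788868572, 'extrinsics': array([[ 2.00009998e-02, -9.99624254e-01, -1.87432624e-02,
         7.29223221e-04],
       [ 9.91319518e-01,  1.73913048e-02,  1.30319436e-01,
        -5.41706485e-01],
       [-1.29944499e-01, -2.11870808e-02,  9.91294878e-01,
        -1.44652693e+00],
       [ 0.00000000e+00,  0.00000000e+00,  0.00000000e+00,
         1.00000000e+00]])}
wrist {'vfov': 59.73972526664364, 'cx': 273.5811379798116, 'cy': 208.1722384849869, 'extrinsics': array([[ 0.41668964,  0.90904398, -0.00296396, -0.62480584],
       [-0.87858873,  0.40188825, -0.25800712,  0.02913565],
       [-0.23334864,  0.110113  ,  0.96613847, -0.39184851],
       [ 0.        ,  0.        ,  0.        ,  1.        ]])}
{'time_s': 0.15, 'joints': array([ 1.04553018e+00,  4.94074247e-01,  1.34594813e+00,  1.47665215e-05,
        1.30249123e+00, -9.54965151e-02]), 'qd': array([-1.85432225e-03, -2.23589397e-03, -1.38592900e-03,  9.75778838e-05,
        2.66411882e-03,  4.95627952e-04]), 'effort': array([ 1.27031464e-03, -8.79194427e+01, -3.82051170e+01,  7.08191819e-02,
        5.01246541e-02,  3.12981410e-05]), 'ee_pos': array([0.26026831, 0.56793399, 0.213468  ]), 'tcp_rot': array([-0.38202627,  0.59541047,  0.38173738,  0.59482676]), 'ft_force': array([-0.1227257 ,  1.01095131, -0.39524434]), 'torque': array([ 0.01221705,  0.04876886, -0.02159603]), 'finger_gap': 1.0018295322175845}
```

View pics/a_side.png

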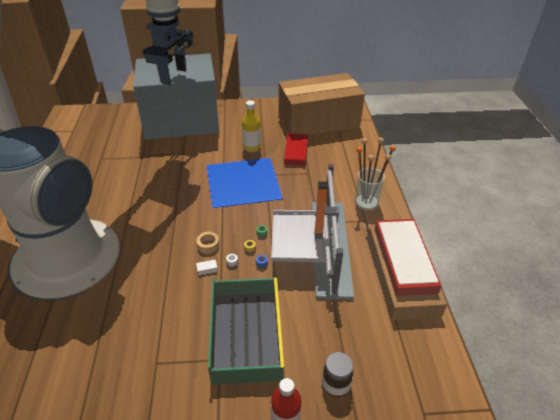

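View pics/a_top.png

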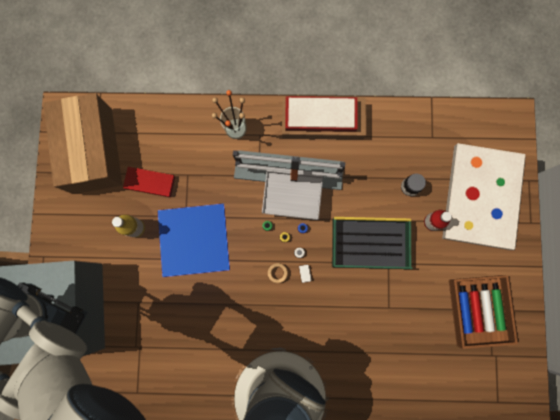

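View pics/a_wrist.png

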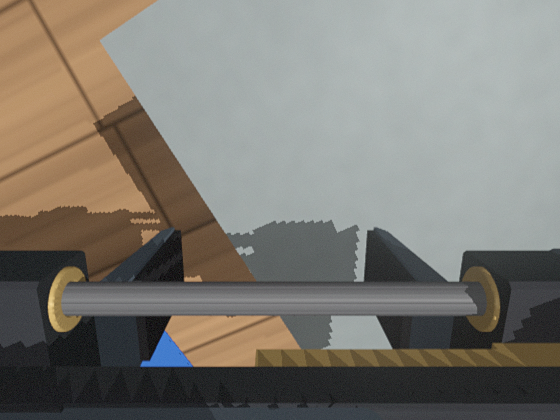

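The top picture shows the mat at left (193,240), the trough at right (372,243), the rack at (290,170), and green, yellow, blue and white caps near (285,237). There is no red cap visible. Next I'll zoom in to measure.

```bash
cat > h.py <<'E'
from rig import robot
import numpy as np, cv2
from scipy.spatial.transform import Rotation as R
def K(c):
    f=210/np.tan(np.radians(c["vfov"])/2); return f,c["cx"],c["cy"]
def proj(n,P,c=None):
    c=c or robot.get_calibration(n);f,cx,cy=K(c);E=c["extrinsics"]
    p=np.atleast_2d(P)@E[:3,:3].T+E[:3,3]
    return np.c_[cx+f*p[:,0]/-p[:,2], cy-f*p[:,1]/-p[:,2]]
def back(n,uv,z,c=None):
    c=c or robot.get_calibration(n);f,cx,cy=K(c);E=c["extrinsics"]
    uv=np.atleast_2d(uv).astype(float)
    d=np.c_[(uv[:,0]-cx)/f,-(uv[:,1]-cy)/f,-np.ones(len(uv))]@E[:3,:3]
    o=-E[:3,:3].T@E[:3,3]
    return o+d*((z-o[2])/d[:,2])[:,None]
def snap(n,fn,crop=None,s=1):
    im=robot.snapshot(n)[:,:,::-1].copy()
    o=im
    if crop: x0,x1,y0,y1=crop;o=im[y0:y1,x0:x1]
    if s!=1:o=cv2.resize(o,None,fx=s,fy=s,interpolation=cv2.INTER_CUBIC)
    cv2.imwrite("pics/"+fn,o);return im
E
python3 - <<'E'
from h import *
t=cv2.imread("pics/a_top.png");s=cv2.imread("pics/a_side.png")
cv2.imwrite("pics/b_top.png",cv2.resize(t[140:290,150:420],None,fx=2.9,fy=2.9,interpolation=cv2.INTER_CUBIC))
cv2.imwrite("pics/b_side.png",cv2.resize(s[150:390,190:370],None,fx=2.5,fy=2.5,interpolation=cv2.INTER_CUBIC))
# mat blue corners
for n,im in(("top",t),("side",s)):
    hsv=cv2.cvtColor(im,cv2.COLOR_BGR2HSV)
    m=cv2.inRange(hsv,(105,150,60),(125,255,255))
    k,l,st,ce=cv2.connectedComponentsWithStats(m)
    i=1+st[1:,4].argmax()
    ys,xs=np.where(l==i);
    r=cv2.minAreaRect(np.c_[xs,ys].astype(np.float32)); 
    cnt=max(cv2.findContours((l==i).astype(np.uint8),0,1)[0],key=cv2.contourArea)
    ap=cv2.approxPolyDP(cnt,8,True)[:,0]
    P=back(n,ap,0.003);print(n,ap.tolist(),P.round(4).tolist(),[round(np.linalg.norm(P[j]-P[j-1]),4) for j in range(len(P))],P.mean(0))
    for name,lo,hi in(("y",(20,120,120),(32,255,255)),("g",(50,100,30),(90,255,255)),("b",(105,100,50),(125,255,255)),("r",(0,150,60),(6,255,255)),("w",(0,0,150),(180,45,255))):
        m=cv2.inRange(hsv,lo,hi);k,l,st,ce=cv2.connectedComponentsWithStats(m)
        for i in range(1,k):
            if 15<st[i,4]<400: 
                p=back(n,ce[i],0.02)[0]
                if .2<p[0]<.9 and abs(p[1])<.5: print(n,name,st[i,4],ce[i].round(1),p.round(4))
E
```

```text
top [[222, 205], [159, 211], [163, 275], [228, 268]] [[0.5802, 0.1943, 0.003], [0.5576, 0.3929, 0.003], [0.3575, 0.3698, 0.003], [0.3831, 0.1686, 0.003]] [np.float64(0.1988), np.float64(0.1998), np.float64(0.2014), np.float64(0.2028)] [0.46959638 0.28140922 0.003     ]
top y 204 [371.6 218.5] [ 0.5434 -0.2727  0.02  ]
top y 66 [284.3 236.8] [ 0.4818 -0.0041  0.02  ]
top g 52 [267.3 225.4] [0.516 0.049 0.02 ]
top b 59 [302.4 228. ] [ 0.5099 -0.0595  0.02  ]
top r 329 [322.7 117.2] [ 0.8656 -0.119   0.02  ]
top r 198 [437.7 219.6] [ 0.5436 -0.4752  0.02  ]
top w 144 [264.9 157.8] [0.7303 0.0617 0.02  ]
top w 102 [319.8 163.7] [ 0.714  -0.1113  0.02  ]
top w 140 [266.6 168.2] [0.6969 0.0555 0.02  ]
top w 50 [325.1 174. ] [ 0.6812 -0.1281  0.02  ]
top w 56 [298.8 252.4] [ 0.4345 -0.0496  0.02  ]
top w 149 [304.8 273.1] [ 0.3717 -0.0688  0.02  ]
side [[269, 159], [207, 166], [213, 206], [281, 198]] [[0.5562, 0.3891, 0.003], [0.3548, 0.365, 0.003], [0.3796, 0.1699, 0.003], [0.5803, 0.192, 0.003]] [np.float64(0.1985), np.float64(0.2028), np.float64(0.1967), np.float64(0.2019)] [0.46771579 0.27899939 0.003     ]
side y 76 [249.3 244.5] [ 0.4812 -0.0079  0.02  ]
side y 348 [278.4 322.1] [ 0.54   -0.2529  0.02  ]
side g 33 [261.5 230. ] [0.5158 0.0439 0.02  ]
side b 84 [261.2 261.1] [ 0.5098 -0.0678  0.02  ]
side r 344 [403.2 264.2] [ 0.8655 -0.1017  0.02  ]
side w 123 [331.1 189.1] [0.7304 0.2028 0.02  ]
side w 117 [366.5 202.5] [0.8227 0.1363 0.02  ]
side w 27 [287. 210.] [0.5916 0.1195 0.02  ]
side w 87 [325.1 228. ] [0.6887 0.0401 0.02  ]
side w 82 [327.9 258.9] [ 0.6794 -0.0718  0.02  ]
side w 85 [231.5 257.9] [ 0.4344 -0.052   0.02  ]
side w 171 [206.2 265.2] [ 0.3708 -0.0724  0.02  ]
side w 28 [320.8 293.3] [ 0.6463 -0.1787  0.02  ]
side w 165 [286.2 384.9] [ 0.5447 -0.4031  0.02  ]
```

```bash
ls pics
```

```text
a_side.png
a_top.png
a_wrist.png
b_side.png
b_top.png
```

View pics/b_top.png

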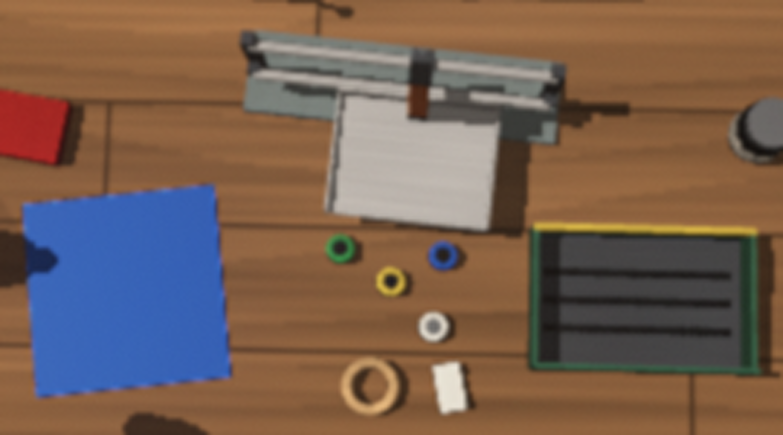

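View pics/b_side.png

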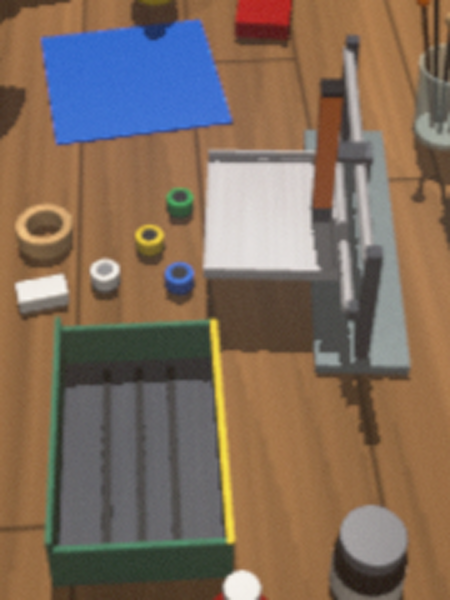

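```bash
cat > fit.py <<'E'
from h import *
from scipy.optimize import least_squares
T=lambda a:np.array(a)/2.9+[150,140]
S=lambda a:np.array(a)/2.5+[190,150]
h=.105
mat=np.array([[h,-h,.003],[h,h,.003],[-h,h,.003],[-h,-h,.003]])
tr=np.array([[.075,.115,.056],[.075,-.115,.056],[-.075,-.115,.07],[-.075,.115,.07]])
off=lambda q:q+(q-q.mean(0))/np.linalg.norm(q-q.mean(0),axis=1)[:,None]*0.7
mt=off(np.array([[222,205],[159,211],[163,275],[228,268.]])); mt=T([[213,184],[22,205],[37,397],[230,377]])
ms=S([[231,124],[203,20],[42,38],[57,142]])
mt=np.array([mt[0],mt[1],mt[2],mt[3]])
# order mat pts: (+x,-y),(+x,+y),(-x,+y),(-x,-y)
tt=T([[531,225],[757,229],[758,373],[530,368]]); ts=S([[212,320],[233,543],[49,553],[55,320]])
cal={n:robot.get_calibration(n) for n in("top","side")}
def pj(n,P,k):
    f,cx,cy=K(cal[n]); uv=proj(n,P,cal[n]); d=(uv-[cx,cy])/f; r2=(d**2).sum(1,keepdims=True)
    return [cx,cy]+f*d*(1+k*r2)
def pose(p,L): return L@R.from_euler('z',p[2]).as_matrix().T+[p[0],p[1],0]
def res(x):
    r=[]
    for p,L,a,b in((x[:3],mat,mt,ms),(x[3:6],tr,tt,ts)):
        W=pose(p,L); r+=[pj("top",W,x[6])-a,pj("side",W,x[7])-b]
    return np.concatenate(r).ravel()
s=least_squares(lambda x:np.r_[res(x),0.5*x[6:]],[.47,.28,.1,.47,-.28,0,0,0],loss='soft_l1')
print(s.x.round(4));print(res(s.x).reshape(-1,8).round(1))
E
python3 fit.py
```

```text
[ 0.4691  0.2805  0.1185  0.4654 -0.2684  0.0035 -0.0344  0.0574]
[[ 0.4 -0.2  0.4 -0.7 -0.3 -0.4  0.2 -0.1]
 [ 0.5 -0.9 -0.9 -0.6 -0.6 -0.6 -0.7  0.6]
 [ 0.8 -0.2 -0.8 -0.5  0.9 -0.3  1.5  0.3]
 [ 0.7 -0.5  0.6  0.5 -2.3 -2.3 -1.1 -0.8]]
```

Run:
```python
from h import *
T=lambda a:np.array(a)/2.9+[150,140]
S=lambda a:np.array(a)/2.5+[190,150]
print("posts top",back("top",T([[248,38],[558,72]]),.156).round(4).tolist())
print("posts side",back("side",S([[351,42],[371,252]]),.156).round(4).tolist())
print("handle top",back("top",T([422,54]),.234).round(4), "side",back("side",S([331,86]),.234).round(4))
print("blade z.064+lips front corners top",back("top",T([[328,210],[492,230]]),.07).round(4).tolist())
print("side",back("side",S([[207,150],[205,275]]),.074).round(4).tolist())
c=robot.get_calibration("wrist");E=c["extrinsics"];o=-E[:3,:3].T@E[:3,3];s=robot.state()
Rt=R.from_quat(s["tcp_rot"]).as_matrix();print("cam in tool",Rt.T@(o-s["ee_pos"]), (E[:3,:3]@Rt).round(3).tolist(), Rt.round(3).tolist())
```

```text
posts top [[0.7079, 0.1389, 0.156], [0.6782, -0.1673, 0.156]]
posts side [[0.7067, 0.1338, 0.156], [0.6775, -0.1695, 0.156]]
handle top [[ 0.6744 -0.0327  0.234 ]] side [[ 0.6562 -0.0328  0.234 ]]
blade z.064+lips front corners top [[0.5495, 0.0603, 0.07], [0.5316, -0.1094, 0.07]]
side [[0.5478, 0.063, 0.074], [0.5344, -0.1139, 0.074]]
cam in tool [-0.17084794  0.07290888  0.00109006] [[0.002, -0.0, 1.0], [0.258, 0.966, -0.0], [-0.966, 0.258, 0.002]] [[-0.0, -0.909, 0.417], [-0.001, 0.417, 0.909], [-1.0, 0.0, -0.001]]
```

```bash
cat >> h.py <<'E'
def tool(psi,tilt=0.0):
    """tool pointing down, jaws along y of frame with yaw psi; tilt: shovel rear-up angle"""
    x=np.array([0,0,-1.]);z=np.array([0,1.,0]);M=np.c_[x,np.cross(z,x),z]
    return R.from_euler('z',psi)*R.from_euler('y',-tilt)*R.from_matrix(M)
def q(psi,tilt=0.0): return tool(psi,tilt).as_quat()
def Rs(psi,tilt=0.0): return (R.from_euler('z',psi)*R.from_euler('y',-tilt)).as_matrix()
def tcp_of(L,psi,W,tilt=0.0,tcpL=(.052,0,.121)):
    "TCP pose so that shovel-frame point L sits at world W"
    return np.array(W)+Rs(psi,tilt)@(np.array(tcpL)-np.array(L))
PS=np.radians(-5.5)
MAT=np.array([.469,.2805]);PM=.1185
TR=np.array([.4654,-.2684]);PT=.0035
E
python3 - <<'E'
from h import *
from math import *
hx=np.array([.658,-.034])
for z in(.19,.25,.3,.36): print(z,robot.solve_ik([*hx,z],q(PS)))
c,s=cos(PM),sin(PM);m=MAT+.052*np.array([c,s])
for z in (.124,.3): print("mat",robot.solve_ik([*m,z],q(PM)), robot.solve_ik([*m,z],q(PS)))
rim=[TR[0]+.0725,TR[1],.056]
for d in range(0,75,10):
    t=radians(d); print(d,robot.solve_ik(tcp_of([-.065,0,0],PT,rim,t),q(PT,t)))
E
```

```text
0.19 [-1.42206464e-01  5.63293381e-01  1.28451791e+00 -4.44089210e-16
  1.29378136e+00 -1.61700968e+00]
0.25 [-1.42206464e-01  5.14145252e-01  1.20543649e+00 -4.44089210e-16
  1.42201091e+00 -1.61700968e+00]
0.3 [-1.42206464e-01  4.81998582e-01  1.12765698e+00 -4.44089210e-16
  1.53193709e+00 -1.61700968e+00]
0.36 [-1.42206464e-01  4.54786951e-01  1.01890437e+00 -4.44089210e-16
  1.66790133e+00 -1.61700968e+00]
mat [ 4.02832930e-01  5.49481826e-01  1.52533980e+00 -4.44089210e-16
  1.06677103e+00 -1.28646340e+00] [ 4.02832930e-01  5.49481826e-01  1.52533980e+00 -4.44089210e-16
  1.06677103e+00 -1.07197029e+00]
mat [ 4.02832930e-01  3.80477508e-01  1.29672692e+00 -4.44089210e-16
  1.46438822e+00 -1.28646340e+00] [ 4.02832930e-01  3.80477508e-01  1.29672692e+00 -4.44089210e-16
  1.46438822e+00 -1.07197029e+00]
0 [-4.72746728e-01  6.44604036e-01  1.16066835e+00 -4.44089210e-16
  1.33632027e+00 -2.04704305e+00]
10 [-0.53395364  0.52389748  1.36001418  0.09944797  1.1093338  -2.14593959]
20 [-0.61257164  0.42297478  1.55239512  0.25635808  0.89374877 -2.32061808]
30 [-0.71251791  0.34970616  1.73839524  0.52534307  0.71340154 -2.62961968]
40 None
50 [-0.98502453  0.34436333  2.08664299  1.41580679  0.70439714  2.57044699]
60 [-1.14933357  0.45775563  2.24031651  1.70014044  0.92420676  2.08445642]
70 [-1.3128548   0.67562972  2.36475545  1.78806245  1.1980578   1.67598143]
```

```bash
sed -i 's/z=np.array(\[0,1.,0\])/z=np.array([0,-1.,0])/' h.py
python3 - <<'E'
from h import *
from math import *
rim=[TR[0]+.0725,TR[1],.056]
for d in range(0,75,10):
    t=radians(d); print(d,robot.solve_ik(tcp_of([-.065,0,0],PT,rim,t),q(PT,t)))
s=robot.state();p=s["ee_pos"]
robot.servo_line([p[0],p[1],.36],max_speed=.2)
robot.goto([.658,-.034,.33],q(PS))
st=robot.state();print(st["time_s"],st["ee_pos"],st["joints"])
cal=robot.get_calibration("wrist");im=snap("wrist","c_w.png");np.savez("c_w.npz",im=im,E=cal["extrinsics"])
snap("top","c_t.png");snap("side","c_s.png")
print(proj("wrist",[[.658,-.034,.234],[.658,-.034,.2]],cal))
E
```

```text
0 [-4.72746728e-01  6.44604036e-01  1.16066835e+00 -4.44089210e-16
  1.33632027e+00  1.09454960e+00]
10 [-0.53395364  0.52389748  1.36001418  0.09944797  1.1093338   0.99565306]
20 [-0.61257164  0.42297478  1.55239512  0.25635808  0.89374877  0.82097458]
30 [-0.71251791  0.34970616  1.73839524  0.52534307  0.71340154  0.51197298]
40 [-0.83683093  0.31694438  1.91731877  0.95412507  0.62721198  0.01163438]
50 [-0.98502453  0.34436333  2.08664299  1.41580679  0.70439714 -0.57114566]
60 [-1.14933357  0.45775563  2.24031651  1.70014044  0.92420676 -1.05713623]
70 [-1.3128548   0.67562972  2.36475545  1.78806245  1.1980578  -1.46561123]
3.5917 [ 0.65800088 -0.03315995  0.33004302] [-1.41046265e-01  4.66679922e-01  1.07556264e+00  1.99986059e-04
  1.59933775e+00  1.52423434e+00]
[[275.53433102 209.72202393]
 [275.25519397 199.20192939]]
```

View pics/c_w.png

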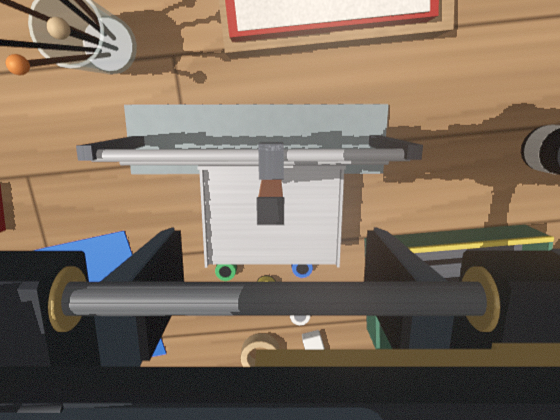

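View pics/c_s.png

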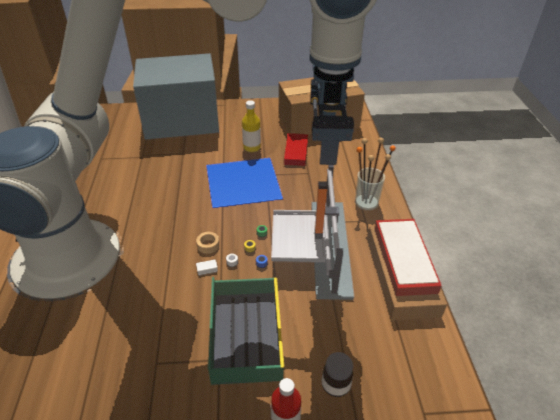

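Run:
```python
from h import *
c=robot.get_calibration("wrist")
print("handle top",back("wrist",[270.3,210.5],.234,c), back("wrist",[[257,224],[284,224],[257,197],[284,197]],.234,c).round(4).tolist())
P=back("wrist",[[95,156],[410,156]],.142,c);print("bar",P,np.degrees(np.arctan2(-(P[0]-P[1])[0],(P[0]-P[1])[1])))
P=back("wrist",[[208,266],[339,267]],.064,c);print("blade front",P.round(4).tolist(),np.linalg.norm(P[0]-P[1]),P.mean(0),np.degrees(np.arctan2(-(P[0]-P[1])[0],(P[0]-P[1])[1])))
P=back("wrist",[[124,104],[388,104]],.012,c);print("base back",P.round(4).tolist(),np.linalg.norm(P[0]-P[1]))
im=cv2.imread("pics/c_w.png");cv2.imwrite("pics/c_w2.png",cv2.resize(im[90:290,70:440],None,fx=2.1,fy=2.1,interpolation=cv2.INTER_CUBIC))
```

```text
handle top [[ 0.65777471 -0.0301999   0.234     ]] [[0.6481, -0.019, 0.234], [0.6461, -0.0396, 0.234], [0.6692, -0.0213, 0.234], [0.6672, -0.0414, 0.234]]
bar [[ 0.70409869  0.13811655  0.142     ]
 [ 0.6748194  -0.16869264  0.142     ]] -5.451319952924506
blade front [[0.5453, 0.0627, 0.064], [0.5278, -0.1056, 0.064]] 0.16920935679260998 [ 0.53656279 -0.02143385  0.064     ] -5.959228239568945
base back [[0.7566, 0.1506, 0.012], [0.7244, -0.1874, 0.012]] 0.33947407124491313
```

View pics/c_w2.png

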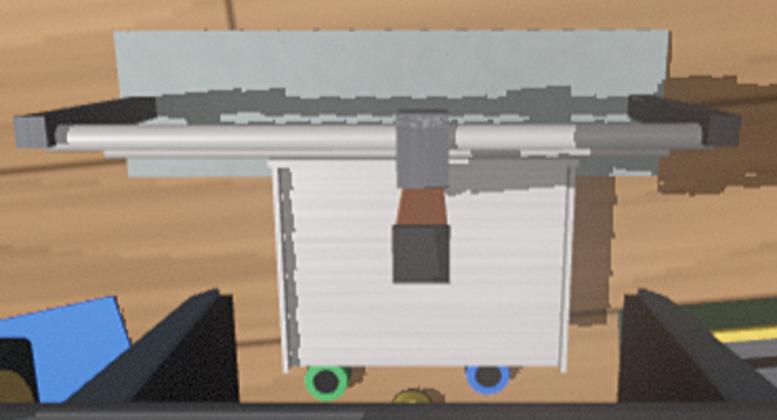

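```bash
sed -i 's/PS=np.radians(-5.5)/PS=np.radians(-5.45)/' h.py
python3 - <<'E'
from h import *
H=np.array([.6575,-.0305])
robot.servo_line([*H,.181],q(PS),max_speed=.1)
s=robot.state();print(s["time_s"],s["ee_pos"],s["ft_force"])
robot.gripper_close(60);robot.sleep(.3)
s=robot.state();print(s["time_s"],s["ee_pos"],s["ft_force"],s["torque"],s["finger_gap"])
robot.servo_line([*H,.186],max_speed=.03)
s=robot.state();print(s["ft_force"],s["torque"])
robot.servo_line([*H,.241],max_speed=.08)
s=robot.state();print(s["time_s"],s["ee_pos"],s["ft_force"],s["torque"],s["finger_gap"])
snap("side","d_s.png",(190,400,130,330),2.8)
snap("top","d_t.png",(200,380,120,260),3)
E
```

```text
5.3833 [ 0.65781037 -0.03054544  0.18157965] [-0.39513866  0.69108228  0.84320942]
6.7667 [ 0.65750314 -0.0305178   0.18098423] [ 0.92184488 -0.02874487 -0.57870524] [0.02459373 0.17628195 0.14849396] 0.2198028825201043
[ 1.1651813  -0.07854853 -1.51165204] [-0.03308312  0.04965564  0.14103127]
7.925 [ 0.65712677 -0.03044917  0.24046283] [ 0.78861254  0.36030772 -3.66078712] [-0.10423961  0.05593777 -0.00765888] 0.21429555421872387
```

View pics/d_s.png

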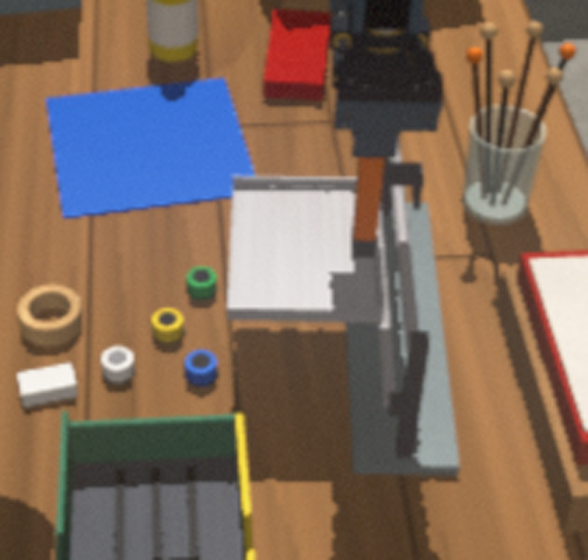

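Run:
```python
from h import *
xs=np.array([np.cos(PS),np.sin(PS)])
p=np.array([.6575,-.0305])-.13*xs
robot.servo_line([*p,.241],max_speed=.12)
im=snap("side","e_s.png",(150,400,110,330),2.4)
T=tcp_of([0,0,0],PM,[*MAT,.003])
robot.servo_line([T[0],T[1],.241],q(PM),max_speed=.15)
robot.servo_line([T[0],T[1],T[2]+.02],max_speed=.1)
robot.sleep(.3);f0=robot.state()["ft_force"][2];print("f0",f0)
z=T[2]+.02
while z>T[2]-.008:
    z-=.0015 if z>T[2]+.005 else .0008
    robot.servo_line([T[0],T[1],z],max_speed=.03);robot.sleep(.1)
    f=robot.state()["ft_force"][2]
    if f-f0>1.5: break
print("contact",z,"exp",T[2],f)
s=robot.state();print(s["time_s"],s["ee_pos"],s["torque"])
snap("side","e_s2.png",(150,400,110,330),2.4);snap("top","e_t2.png",(100,400,130,300),2.6)
```

```text
f0 -4.197246963774519
contact 0.1242 exp 0.124 -1.3900816081252085
18.5083 [0.52067939 0.28667615 0.1242522 ] [-0.01377977  0.1660327   0.00152897]
```

View pics/e_s2.png

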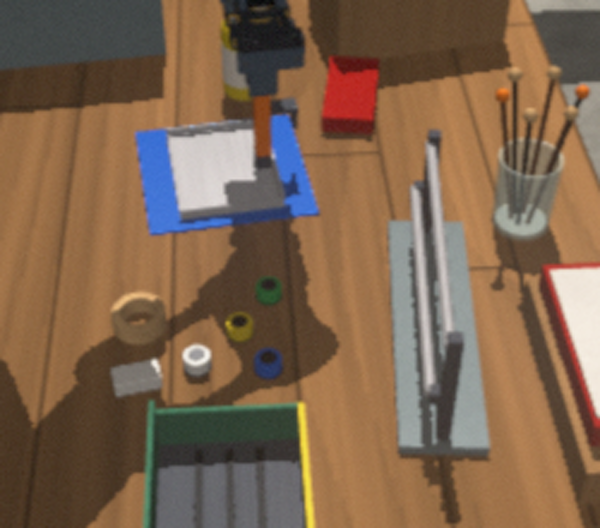

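View pics/e_t2.png

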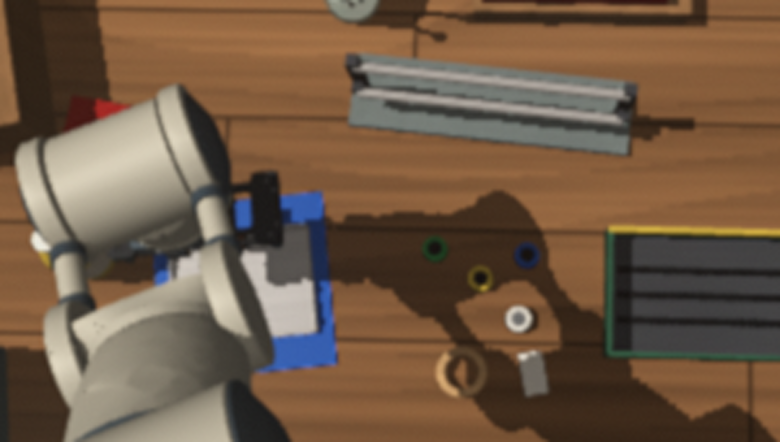

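Run:
```python
from h import *
robot.open();robot.sleep(.2)
T=tcp_of([0,0,0],PM,[*MAT,.003])
robot.servo_line([T[0],T[1],.30],max_speed=.15)
c1=robot.get_calibration("wrist");im=snap("wrist","f_w1.png");np.savez("f1.npz",E=c1["extrinsics"])
robot.goto([.53,-.01,.34],q(0))
c2=robot.get_calibration("wrist");snap("wrist","f_w2.png");np.savez("f2.npz",E=c2["extrinsics"])
snap("side","f_s.png",(150,400,110,330),2.4)
s=robot.state();print(s["time_s"],s["ee_pos"])
```

```text
22.5833 [ 0.53011975 -0.00881381  0.33973108]
```

View pics/f_w1.png

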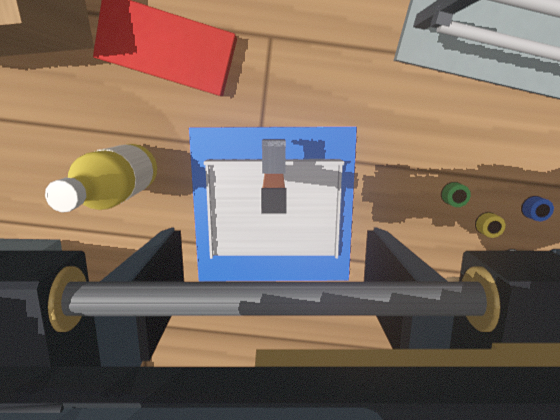

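View pics/f_w2.png

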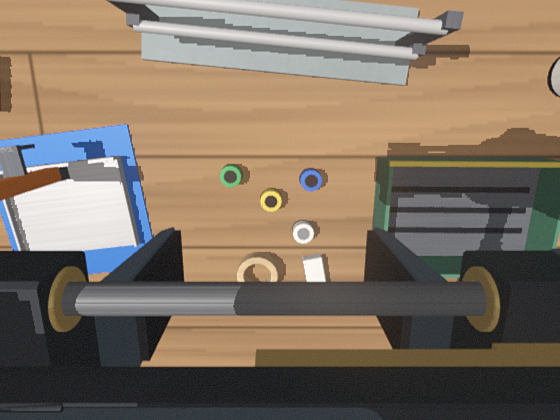

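View pics/f_s.png

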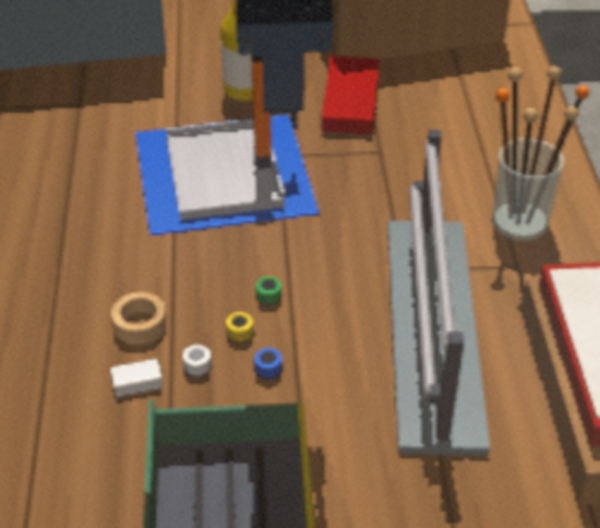

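```bash
cat >> h.py <<'E'
COL={"yellow":((20,120,100),(32,255,255)),"green":((50,90,30),(90,255,255)),"blue":((105,100,50),(125,255,255)),"red":((0,150,60),(6,255,255)),"white":((0,0,140),(180,50,255))}
def caps(im,c,n="wrist",reg=(.3,.64,-.14,.14),z=.02,amin=60):
    """caps seen: ring colour blob; minEnclosingCircle centre backprojected at cap top"""
    hsv=cv2.cvtColor(im,cv2.COLOR_BGR2HSV);out={}
    for k,(lo,hi) in COL.items():
        m=cv2.inRange(hsv,lo,hi)
        for ct in cv2.findContours(m,cv2.RETR_EXTERNAL,cv2.CHAIN_APPROX_NONE)[0]:
            (u,v),r=cv2.minEnclosingCircle(ct)
            if v>245 and n=="wrist": continue
            p=back(n,[u,v],z,c)[0]
            f,_,_=K(c);E=c["extrinsics"];d=-(E[:3,:3]@p+E[:3,3])[2]
            rr=r*d/f
            if reg[0]<p[0]<reg[1] and reg[2]<p[1]<reg[3] and .010<rr<.022: out.setdefault(k,[]).append((p[0].round(4),p[1].round(4),round(rr,4)))
    return out
E
python3 - <<'E'
from h import *
c=robot.get_calibration("wrist");c1=dict(c);c1["extrinsics"]=np.load("f1.npz")["E"]
print("handle",back("wrist",[274,200.5],.177,c1), "exp",[*(MAT+.052*np.array([np.cos(PM),np.sin(PM)]))])
P=back("wrist",[[212,255],[338,256]],.007,c1);print("front",P.mean(0),np.degrees(np.arctan2(-(P[0]-P[1])[0],(P[0]-P[1])[1])),np.linalg.norm(P[0]-P[1]))
P=back("wrist",[[190.5,127.5],[355.5,127.5]],.003,c1);print("mat far corners",P.round(4).tolist(),np.linalg.norm(P[0]-P[1]),np.arctan2(-(P[0]-P[1])[0],(P[0]-P[1])[1]))
im=cv2.imread("pics/f_w2.png");print(caps(im,c))
print("rim left",back("wrist",[[378,158],[390,162],[388,164]],.056,c))
E
```

```text
handle [[0.52104655 0.286789   0.177     ]] exp [np.float64(0.5206353285337737), np.float64(0.2866475887313041)]
front [0.40332198 0.27072613 0.007     ] 6.247376597590325 0.1711277296405028
mat far corners [[0.5594, 0.3957, 0.003], [0.5837, 0.1912, 0.003]] 0.20594061840741973 0.11838154777726963
{'yellow': [(np.float64(0.4834), np.float64(-0.0041), np.float64(0.0162))], 'green': [(np.float64(0.5177), np.float64(0.0499), np.float64(0.0147))], 'blue': [(np.float64(0.5119), np.float64(-0.0586), np.float64(0.015))], 'white': [(np.float64(0.437), np.float64(-0.0496), np.float64(0.0165))]}
rim left [[ 0.54586558 -0.13809125  0.056     ]
 [ 0.54091308 -0.15341844  0.056     ]
 [ 0.53841223 -0.15113242  0.056     ]]
```

Run:
```python
from h import *
c=robot.get_calibration("wrist");c1=dict(c);c1["extrinsics"]=np.load("f1.npz")["E"]
print("bottle cap top",back("wrist",[64,196],.17,c1), "base right edge",back("wrist",[[157,165],[140,148]],0.01,c1))
print("tape",back("wrist",[258,271],.024,c),"eraser",back("wrist",[314,268],.018,c))
print("top bottle",back("top",[118.5,222.5],.17))
# pick jaw clearance
C=dict(g=(.5177,.0499),b=(.5119,-.0586),y=(.4834,-.0041),w=(.437,-.0496))
tape=(back("wrist",[258,271],.024,c)[0][:2],.03);er=(back("wrist",[314,268],.018,c)[0][:2],.029)
rem=list("gbyw")
for k in "gbyw":
    rem.remove(k);best=[]
    for a in range(-90,91,10):
        d=np.array([np.cos(np.radians(a)),np.sin(np.radians(a))]);n=np.array([-d[1],d[0]])
        cl=9
        for o,r in [(C[m],.015) for m in rem]+[tape,er]:
            v=np.array(o)-C[k];u=max(abs(v@d)-.062,0);w=max(abs(v@n)-.017,0);cl=min(cl,np.hypot(u,w)-r)
        best.append((round(cl*1000),a))
    print(k,sorted(best,reverse=True)[:8])
```

```text
bottle cap top [[0.5024361  0.46231454 0.17      ]] base right edge [[0.50867494 0.43337175 0.01      ]
 [0.52749911 0.45516052 0.01      ]]
tape [[0.37874439 0.01374987 0.024     ]] eraser [[ 0.38079992 -0.06770022  0.018     ]]
top bottle [[0.4999423  0.45911263 0.17      ]]
g [(32, -30), (31, -40), (30, -20), (29, -50), (27, -10), (25, -60), (22, 0), (19, -70)]
b [(25, 50), (23, 40), (20, 60), (13, 70), (13, 30), (6, 80), (3, 20), (0, -30)]
y [(31, -60), (27, -70), (25, -50), (22, -80), (17, -40), (14, 90), (14, -10), (14, -90)]
w [(10, 90), (10, -90), (6, 80), (1, 70), (1, -80), (-6, 60), (-6, -50), (-6, -70)]
```

```bash
cat >> h.py <<'E'
def look(tag):
    robot.goto([.53,-.01,.34],q(0));robot.sleep(.15)
    c=robot.get_calibration("wrist");im=snap("wrist",tag+".png");return caps(im,c)
def shw(x,y,z): # shovel frame -> world (shovel on mat)
    return np.array([*MAT,.003])+R.from_euler('z',PM).apply([x,y,z])
def pick(p,a):
    psi=np.radians(a+90 if a<=0 else a-90)
    robot.goto([p[0],p[1],.10],q(psi))
    robot.servo_line([p[0],p[1],.005],max_speed=.08)
    robot.gripper_close(25);robot.sleep(.1)
    g=robot.state()["finger_gap"];print("gap mm",g*91,robot.state()["ft_force"].round(1))
    robot.servo_line([p[0],p[1],.22],max_speed=.2)
    return g
def place(x,y,psi):
    w=shw(x,y,.004)
    robot.goto([w[0],w[1],.22],q(psi))
    print("gap mm",robot.state()["finger_gap"]*91)
    robot.servo_line([w[0],w[1],.06],max_speed=.15)
    f0=robot.state()["ft_force"][2]
    robot.servo_line([w[0],w[1],w[2]+.0065],max_speed=.04)
    robot.sleep(.1);f=robot.state()["ft_force"];print("df",f[2]-f0,f.round(1))
    robot.open();robot.sleep(.1)
    robot.servo_line([w[0],w[1],.22],max_speed=.15)
    print("t",robot.state()["time_s"])
E
python3 - <<'E'
from h import *
r=look("g_w");print(r)
p=r["green"][0]
g=pick(p,-30)
place(-.006,0,PM+np.pi)
c=robot.get_calibration("wrist");snap("wrist","g_w2.png")
print(look("g_w3"));snap("side","g_s.png",(150,400,110,330),2.4)
E
```

```text
{'yellow': [(np.float64(0.4834), np.float64(-0.0046), np.float64(0.016))], 'green': [(np.float64(0.5174), np.float64(0.0498), np.float64(0.0148))], 'blue': [(np.float64(0.512), np.float64(-0.0586), np.float64(0.0149))], 'white': [(np.float64(0.4369), np.float64(-0.0497), np.float64(0.0163))]}
gap mm 29.340413603312516 [-0.6  0.  -0.9]
gap mm 29.013190203752984
df -0.2512897900233748 [-0.2  0.9 -0.3]
t 34.525
{'yellow': [(np.float64(0.4834), np.float64(-0.0047), np.float64(0.016))], 'blue': [(np.float64(0.512), np.float64(-0.0586), np.float64(0.0149))], 'white': [(np.float64(0.4368), np.float64(-0.0497), np.float64(0.0163))]}
```

View pics/g_w2.png

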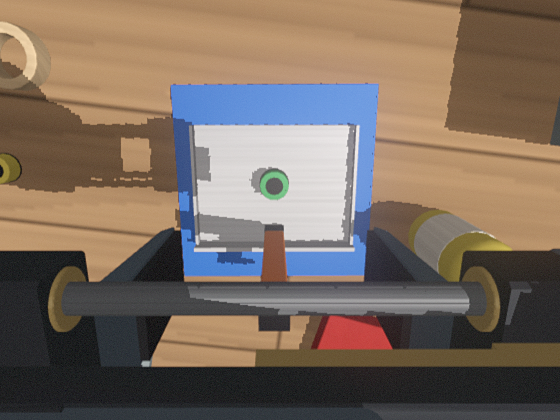

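View pics/g_s.png

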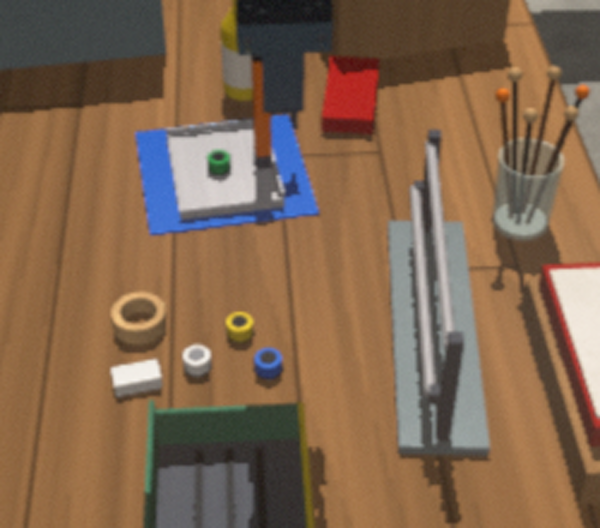

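The green cap stands on the blade, at (274,185) in the wrist view. Next I'll place the blue and yellow caps.

Run:
```python
from h import *
r=look("h_w");print(r)
p=r["blue"][0]
g=pick(p,50); assert 27<g*91<32
place(-.042,0,PM+np.pi)
snap("wrist","h_w1.png")
r=look("h_w2");print(r)
p=r["yellow"][0]
g=pick(p,-60); assert 27<g*91<32
place(-.02,.062,PM+np.pi/2)
r=look("h_w3");print(r);snap("side","h_s.png",(150,400,110,330),2.4)
```

```text
{'yellow': [(np.float64(0.4834), np.float64(-0.0048), np.float64(0.016))], 'blue': [(np.float64(0.512), np.float64(-0.0588), np.float64(0.015))], 'white': [(np.float64(0.4372), np.float64(-0.0497), np.float64(0.0167))]}
gap mm 29.204208117262308 [0.4 0.4 0.1]
gap mm 29.150459192928686
df 1.2531162978357597 [-0.4  0.8 -0.6]
t 50.4167
{'yellow': [(np.float64(0.4833), np.float64(-0.0045), np.float64(0.0159))], 'white': [(np.float64(0.4367), np.float64(-0.0496), np.float64(0.0163))]}
gap mm 29.077097149018 [ 1.3 -0.5 -0.8]
gap mm 28.98203907597827
df 0.09634693190251706 [0.  0.5 0.1]
t 64.225
{'white': [(np.float64(0.4372), np.float64(-0.0501), np.float64(0.0165))]}
```

View pics/h_s.png

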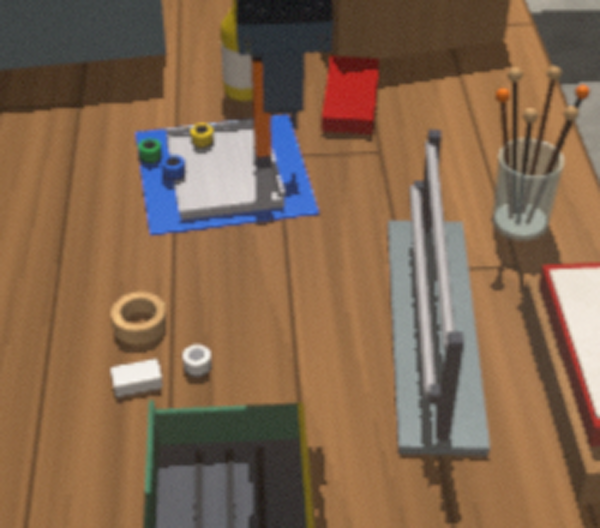

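View pics/h_w3.png

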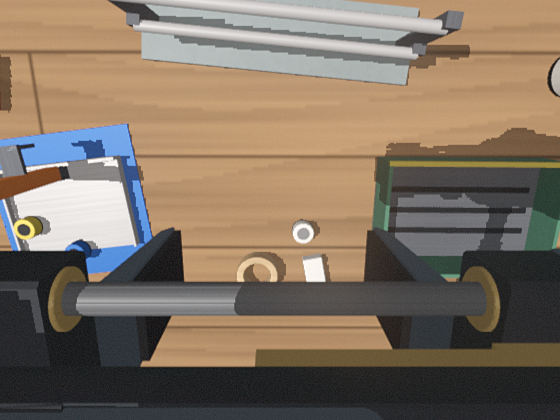

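The green cap is now off the blade, standing on the mat near the front-left corner. I'll check whether it moved before the yellow cap was placed.

View pics/h_w1.png

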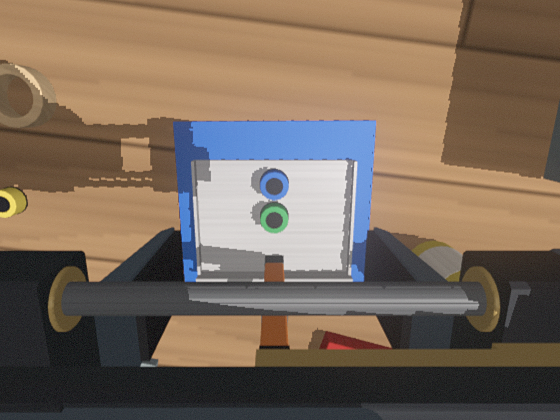

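Run:
```python
from h import *
w=shw(-.06,0,0)
robot.goto([w[0]+.05,w[1],.30],q(PM+np.pi));robot.sleep(.1)
c=robot.get_calibration("wrist");im=snap("wrist","i_w.png")
for z in(.023,.027):
    r=caps(im,c,reg=(.3,.6,.1,.42),z=z)
    for k,v in r.items():
        for a in v: print(z,k,a,(R.from_euler('z',-PM).apply([a[0]-MAT[0],a[1]-MAT[1],0])[:2]*1000).round(1))
print(robot.state()["time_s"])
```

```text
0.023 green (np.float64(0.3741), np.float64(0.3161), np.float64(0.015)) [-90.   46.6]
0.023 white (np.float64(0.5409), np.float64(0.2208), np.float64(0.0174)) [ 64.3 -67.8]
0.023 white (np.float64(0.53), np.float64(0.2161), np.float64(0.013)) [ 53.  -71.2]
0.027 green (np.float64(0.3742), np.float64(0.3157), np.float64(0.0149)) [-90.   46.2]
0.027 white (np.float64(0.5395), np.float64(0.2212), np.float64(0.0173)) [ 63.  -67.2]
0.027 white (np.float64(0.5287), np.float64(0.2165), np.float64(0.0128)) [ 51.7 -70.6]
68.4333
```

View pics/i_w.png

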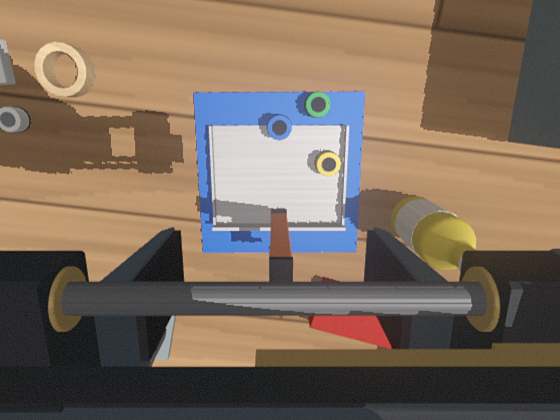

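Run:
```python
from h import *
c=robot.get_calibration("wrist")
iv=lambda P:(R.from_euler('z',-PM).apply(P-np.array([*MAT,0]))[:,:2]*1000).round(1)
print("blue,yellow",iv(back("wrist",[[279.3,127],[328,163.5]],.027)))
print("green",iv(back("wrist",[[318,104.5]],.023)))
print("front corners(z.007)",iv(back("wrist",[[212,125],[344,124.5]],.007)),"handle top",iv(back("wrist",[[280,262]],.177)))
im=cv2.imread("pics/i_w.png");cv2.imwrite("pics/i_w2.png",cv2.resize(im[80:290,180:380],None,fx=2.8,fy=2.8,interpolation=cv2.INTER_CUBIC))
G=np.array([-90,46.]);B=np.array([-58,0.]);Y=np.array([-20,62.])
B=iv(back("wrist",[[279.3,127]],.027))[0]
for a in range(-90,91,10):
    d=np.array([np.cos(np.radians(a)),np.sin(np.radians(a))]);n=np.array([-d[1],d[0]])
    print(a,[round(np.hypot(max(abs((o-G)@d)-61,0),max(abs((o-G)@n)-17,0))-15) for o in(B,Y)],end=' ')
```

```text
blue,yellow [[-64.1   1.1]
 [-20.7  60.4]]
green [[-89.8  46.6]]
front corners(z.007) [[-65.7 -82. ]
 [-66.2  81.3]] handle top [[43.8  0. ]]
-90 [-6, 38] -80 [-14, 40] -70 [-15, 39] -60 [-15, 37] -50 [-15, 32] -40 [-14, 25] -30 [-6, 17] -20 [1, 7] -10 [8, -3] 0 [13, -6] 10 [17, -4] 20 [19, -5] 30 [20, -6] 40 [19, 1] 50 [17, 11] 60 [13, 21] 70 [8, 28] 80 [1, 34] 90 [-6, 38]
```

View pics/i_w2.png

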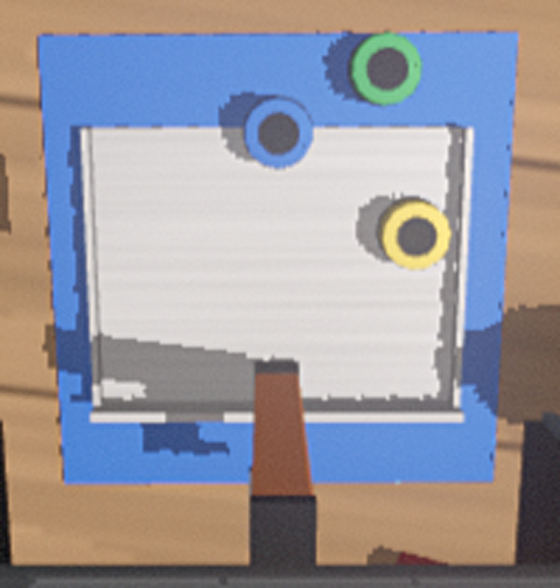

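The random knock threw the green cap onto the mat at (-90,46) mm in the shovel's frame, and left the blue cap half over the front edge at (-64,1). I'll re-place blue first, then green, keeping clear of the yellow cap.

```bash
cat >> h.py <<'E'
def pick2(x,y,z,psi,force=25):
    "pick at shovel-frame x,y ; TCP world z"
    w=shw(x,y,0)
    robot.goto([w[0],w[1],.22],q(psi))
    robot.servo_line([w[0],w[1],z+.03],max_speed=.15)
    robot.servo_line([w[0],w[1],z],max_speed=.06)
    robot.gripper_close(force);robot.sleep(.1)
    g=robot.state()["finger_gap"]*91;print("gap mm",g,robot.state()["ft_force"].round(1))
    robot.servo_line([w[0],w[1],.22],max_speed=.15);return g
def lookm(tag):
    w=shw(-.01,0,0);robot.goto([w[0],w[1],.30],q(PM+np.pi));robot.sleep(.1)
    snap("wrist",tag+".png")
E
python3 - <<'E'
from h import *
g=pick2(-.064,.001,.0115,PM+np.radians(110)); assert 27<g<32
place(-.005,-.016,PM+np.pi)
lookm("j_w")
E
```

```text
gap mm 28.982900146003733 [ 0.5  0.4 -0.8]
gap mm 28.853026552836937
df -0.9941024306126065 [-0.7  0.5 -0.2]
t 80.7417
```

View pics/j_w.png

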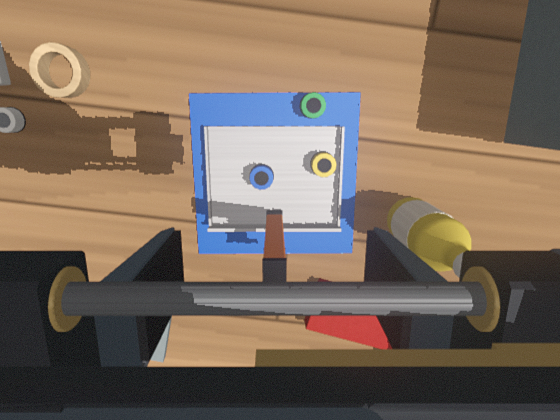

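The blue cap is on the blade at (261,176), yellow is at (323,165) and green is on the mat at (313,105). Next I'll place green, then white.

Run:
```python
from h import *
iv=lambda P:(R.from_euler('z',-PM).apply(P-np.array([*MAT,0]))[:,:2]*1000).round(1)
gp=iv(back("wrist",[[313,105]],.023))[0];print(gp,iv(back("wrist",[[261,176.5],[323.5,165]],.027)))
g=pick2(gp[0]/1000,gp[1]/1000,.009,PM+np.pi); assert 27<g<32
place(-.041,-.016,PM+np.pi)
r=look("k_w");print(r)
p=r["white"][0]
g=pick(p,90);assert 27<g*91<32
place(-.022,-.062,PM+np.pi/2)
lookm("k_w2")
snap("side","k_s.png",(150,400,110,330),2.4)
```

```text
[-90.3  46.1] [[ -6.  -15.7]
 [-20.1  60.3]]
gap mm 28.93218640217223 [-0.1 -0.3 -0.4]
gap mm 29.461674954355132
df -0.2393816918326059 [-0.7  0.2 -0.1]
t 92.2083
{'white': [(np.float64(0.4367), np.float64(-0.0497), np.float64(0.0163))]}
gap mm 29.007557639597408 [-0.3 -0.3 -0.7]
gap mm 29.27206990618326
df -0.3724140842413447 [ 0.7 -0.6 -0.2]
t 105.8167
```

View pics/k_w2.png

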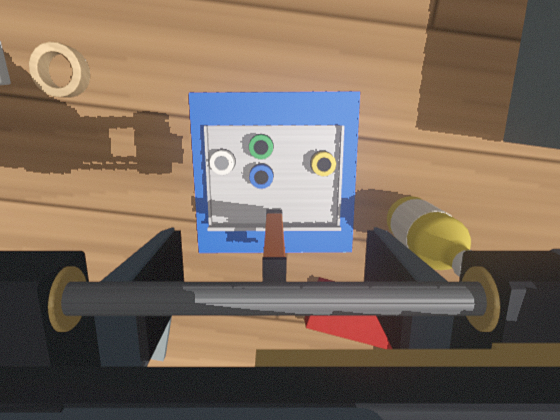

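View pics/k_s.png

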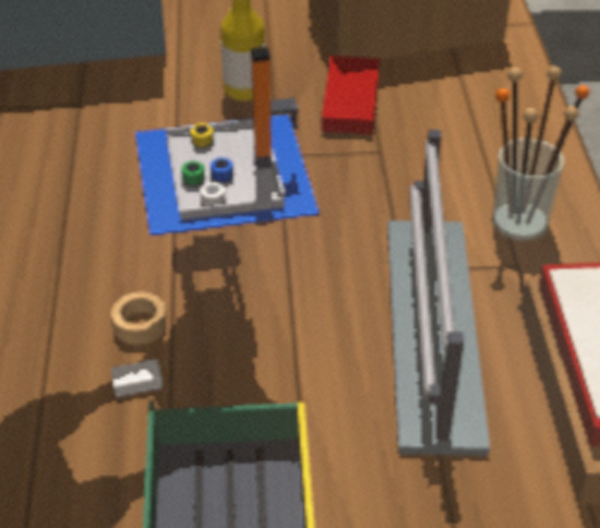

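All four caps are on the blade. I'll measure the trough rim and the jar from close up before carrying.

Run:
```python
from h import *
robot.goto([.55,-.25,.36],q(0));robot.sleep(.15)
c=robot.get_calibration("wrist");im=snap("wrist","l_w.png");np.savez("l.npz",E=c["extrinsics"])
print(robot.state()["time_s"])
hsv=cv2.cvtColor(im,cv2.COLOR_BGR2HSV);m=cv2.inRange(hsv,(22,130,100),(34,255,255))
k,l,st,ce=cv2.connectedComponentsWithStats(m)
for i in range(1,k):
    if st[i,4]>200 and st[i,2]>80:
        print(st[i],ce[i]);ys,xs=np.where(l==i);ct=np.c_[xs,ys].astype(np.float32)
        box=cv2.boxPoints(cv2.minAreaRect(ct));P=back("wrist",box,.056,c);print(P.round(4).tolist(),P.mean(0).round(4))
        print("centroid",back("wrist",ce[i],.056,c))
```

```text
109.6417
[201 174 175   7 889] [286.47244094 176.50731159]
[[0.5357, -0.1536, 0.056], [0.5432, -0.154, 0.056], [0.542, -0.3823, 0.056], [0.5344, -0.3828, 0.056]] [ 0.5388 -0.2682  0.056 ]
centroid [[ 0.53905984 -0.26607431  0.056     ]]
```

View pics/l_w.png

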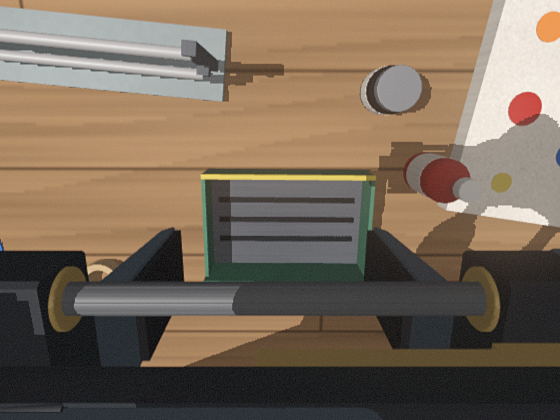

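Run:
```python
from h import *
c=robot.get_calibration("wrist")
# jar top circle left 372..421 (top face), z .08 ; post right-end top
P=back("wrist",[[372,90],[421,88],[397,67],[397,112]],.08,c);print("jar",P.round(3).tolist(),P.mean(0))
P=back("wrist",[[361,92]],.0,c);print("jar base left",P)
print("post top",back("wrist",[[196,48]],.156,c),"base corner",back("wrist",[[229,31],[223,101]],.012,c))
print("redbottle",back("wrist",[[465,190]],.14,c))
for t in(0,8): pass
im=cv2.imread("pics/l_w.png");cv2.imwrite("pics/l_w2.png",cv2.resize(im[0:200,150:470],None,fx=2.5,fy=2.5,interpolation=cv2.INTER_CUBIC))
```

```text
jar [[0.646, -0.365, 0.08], [0.649, -0.422, 0.08], [0.672, -0.392, 0.08], [0.621, -0.396, 0.08]] [ 0.64689188 -0.39378448  0.08      ]
jar base left [[ 0.64770908 -0.3703493   0.        ]]
post top [[ 0.68005017 -0.17521742  0.156     ]] base corner [[ 0.72260024 -0.19114488  0.012     ]
 [ 0.63522692 -0.18032642  0.012     ]]
redbottle [[ 0.53908491 -0.45828145  0.14      ]]
```

View pics/l_w2.png

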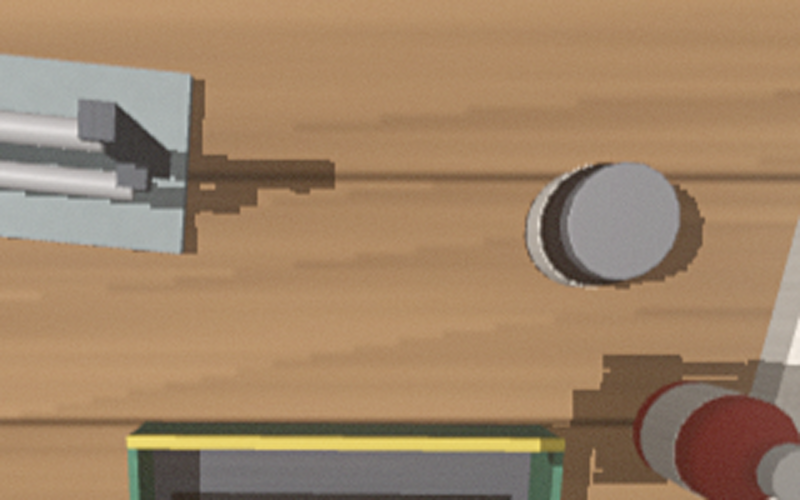

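Run:
```python
from h import *
T=tcp_of([0,0,0],PM,[*MAT,.003])
robot.goto([T[0],T[1],.25],q(PM))
robot.servo_line([T[0],T[1],.1242],max_speed=.12)
robot.gripper_close(60);robot.sleep(.3)
s=robot.state();print(s["finger_gap"]*91,s["ft_force"].round(2))
robot.servo_line([T[0],T[1],.15],max_speed=.05);robot.sleep(.1)
robot.servo_line([T[0],T[1],.286],max_speed=.12);robot.sleep(.2)
s=robot.state();print(s["time_s"],s["ee_pos"],s["ft_force"].round(2),s["torque"].round(3))
snap("side","m_s.png",(150,400,60,280),2.4)
```

```text
19.83751775141311 [ 0.64  0.62 -0.99]
116.45 [0.5204507  0.28659973 0.28550529] [ 0.07  0.46 -3.43] [ 0.011 -0.027 -0.003]
```

View pics/m_s.png

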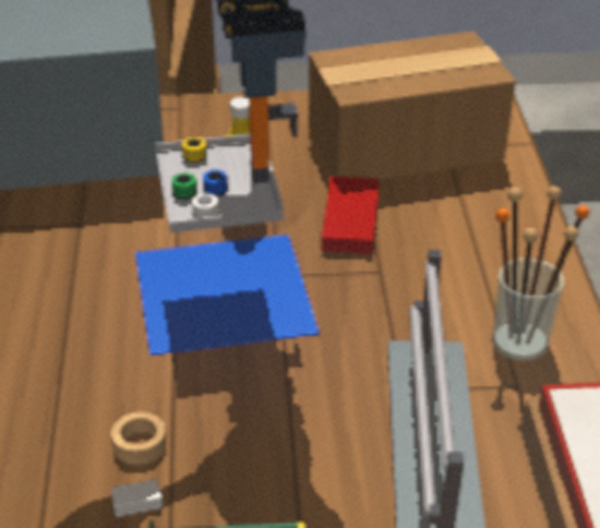

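The lifted shovel is level and all four caps are on it, at about (190,180) in the crop. Next I'll carry it to the trough.

```bash
cat >> h.py <<'E'
RIM=np.array([.5382,-.2712,.056]);PR=-.004
E
python3 - <<'E'
from h import *
E0=tcp_of([-.065,0,0],PR,RIM)
robot.servo_line([E0[0],E0[1],.286],q(PR),max_speed=.13)
robot.sleep(.2)
robot.servo_line([E0[0],E0[1],E0[2]+.012],max_speed=.08);robot.sleep(.2)
s=robot.state();print(s["time_s"],s["ee_pos"],E0,s["ft_force"].round(2))
snap("side","n_s.png",(170,400,190,410),2.5);snap("top","n_t.png",(250,450,120,290),3)
E
```

```text
122.825 [ 0.65531578 -0.2717129   0.18934608] [ 0.65519906 -0.271668    0.177     ] [-0.1   0.37 -2.78]
```

View pics/n_s.png

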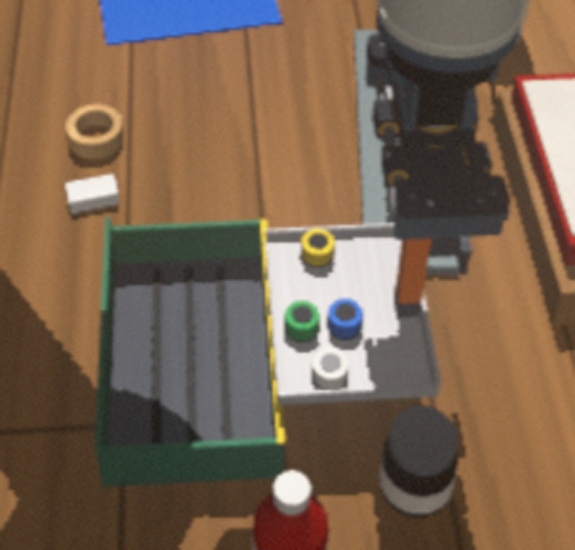

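View pics/n_t.png

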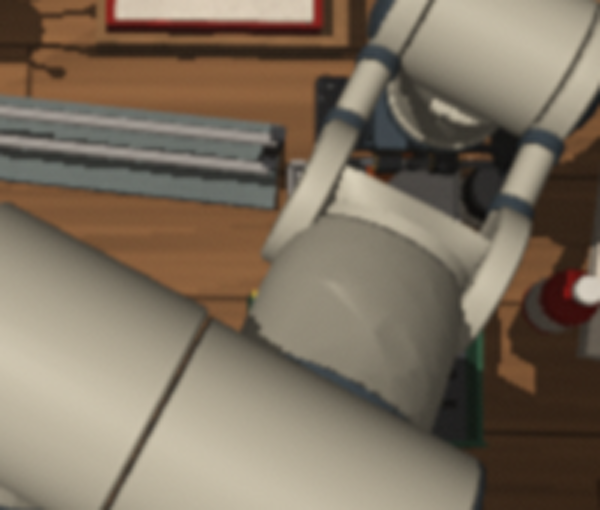

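Run:
```python
from h import *
Rm=Rs(PR)
E0=tcp_of([-.065,0,0],PR,RIM)
print(((proj("side",[RIM+[0,0,.012]+Rm@[0,y,0] for y in(.085,-.085)])-[170,190])*2.5).round(0))
z=E0[2]+.012;f0=robot.state()["ft_force"].copy()
while z>E0[2]-.006:
    z-=.0015 if z>E0[2]+.004 else .0007
    robot.servo_line([E0[0],E0[1],z],max_speed=.03);robot.sleep(.08)
    f=robot.state()["ft_force"]
    if f[2]-f0[2]>2: break
dz=z-E0[2];print("contact dz mm",dz*1000,(f-f0).round(2))
np.save("dz.npy",dz)
rim=RIM+[0,0,dz-.0008]
for d in range(3,37,3):
    t=np.radians(d);P=tcp_of([-.065,0,0],PR,rim,t)
    robot.servo_line(P,q(PR,t),max_speed=.06)
    s=robot.state();print(d,(s["ft_force"]-f0).round(1),end=' ')
s=robot.state();print(s["time_s"],s["finger_gap"])
snap("side","o_s.png",(170,400,190,410),2.5)
```

```text
[[264. 238.]
 [278. 404.]]
contact dz mm -0.5000000000000282 [ 1.09  1.31 11.01]
3 [1.9 1.2 5.1] 6 [0.3 0.9 0.4] 9 [-0.1  1.5  0.6] 12 [0.2 1.1 1.2] 15 [0.1 1.  0.2] 18 [0.5 0.8 1.3] 21 [0.2 1.8 1.1] 24 [0.3 0.4 2.2] 27 [1.4 1.8 1.6] 30 [0.5 1.8 1.8] 33 [0.6 0.  1.7] 36 [-1.5  1.   3.1] 130.1833 0.21776380514925106
```

View pics/o_s.png

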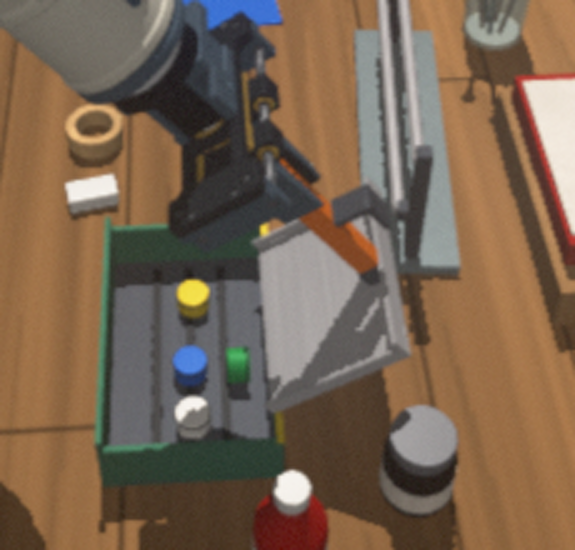

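Run:
```python
from h import *
dz=float(np.load("dz.npy"));rim=RIM+[0,0,dz-.0008]
for d in list(range(39,53,3)):
    t=np.radians(d);robot.servo_line(tcp_of([-.065,0,0],PR,rim,t),q(PR,t),max_speed=.07)
robot.sleep(.5);s=robot.state();print(s["time_s"],s["ft_force"].round(1),s["finger_gap"])
snap("side","p_s.png",(170,400,190,410),2.5)
# raise at tilt, back
up=rim+[0,0,.012]
for d in range(46,17,-6):
    t=np.radians(d);up=up+[0,0,.02];robot.servo_line(tcp_of([-.065,0,0],PR,up,t),q(PR,t),max_speed=.09)
for d in range(12,-1,-6):
    t=np.radians(d);robot.servo_line(tcp_of([-.065,0,0],PR,up,t),q(PR,t),max_speed=.09)
s=robot.state();print(s["time_s"],s["ee_pos"],s["ft_force"].round(1),up)
snap("side","p_s2.png",(170,400,150,410),2.3)
```

```text
132.2167 [-0.4  0.3 -2.4] 0.21880000730715826
135.6917 [ 0.65474315 -0.2717129   0.28743594] [-0.8 -0.3 -3.2] [ 0.5382 -0.2712  0.1667]
```

View pics/p_s.png

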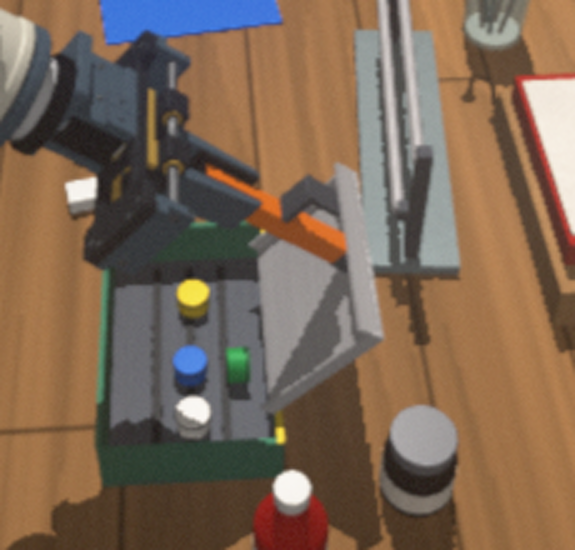

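View pics/p_s2.png

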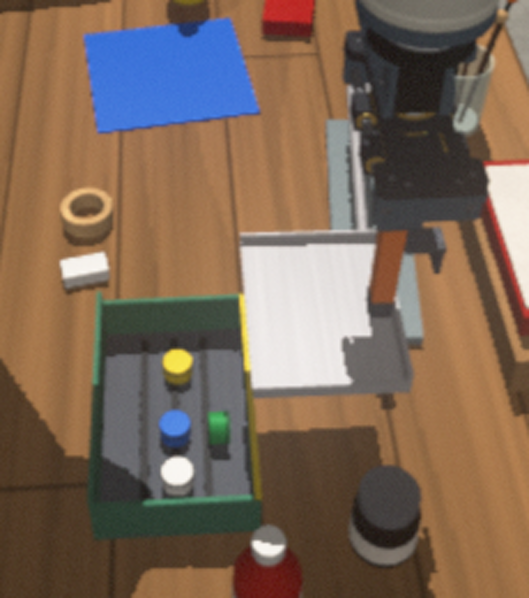

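Run:
```python
from h import *
tcp=robot.state()["ee_pos"];r=robot.state()["tcp_rot"]
Rsh=(R.from_quat(r)*tool(0).inv()).as_matrix()
L=np.array([[-.065,.085,.014],[-.065,-.085,.014],[.065,-.085,.024],[.095,-.012,.094]])
for pd in(-4,-2,0,2,4):
    M=Rsh@R.from_euler('y',-pd,degrees=True).as_matrix()
    W=[tcp+Rsh@[0,0,.019]+M@(l-[.052,0,.14]) for l in L]
    print(pd,((proj("side",W)-[170,150])*2.3).round(0).tolist())
```

```text
-4 [[234.0, 228.0], [246.0, 384.0], [407.0, 375.0], [442.0, 249.0]]
-2 [[238.0, 231.0], [251.0, 386.0], [412.0, 374.0], [445.0, 247.0]]
0 [[243.0, 234.0], [257.0, 389.0], [417.0, 374.0], [447.0, 246.0]]
2 [[248.0, 237.0], [262.0, 392.0], [422.0, 373.0], [449.0, 245.0]]
4 [[253.0, 240.0], [268.0, 394.0], [427.0, 372.0], [451.0, 243.0]]
```

Run:
```python
import cv2
im=cv2.imread("pics/p_s2.png");print(im.shape)
cv2.imwrite("pics/p_s3.png",cv2.resize(im[200:410,220:470],None,fx=2.8,fy=2.8,interpolation=cv2.INTER_CUBIC))
```

```text
(598, 529, 3)
```

View pics/p_s3.png

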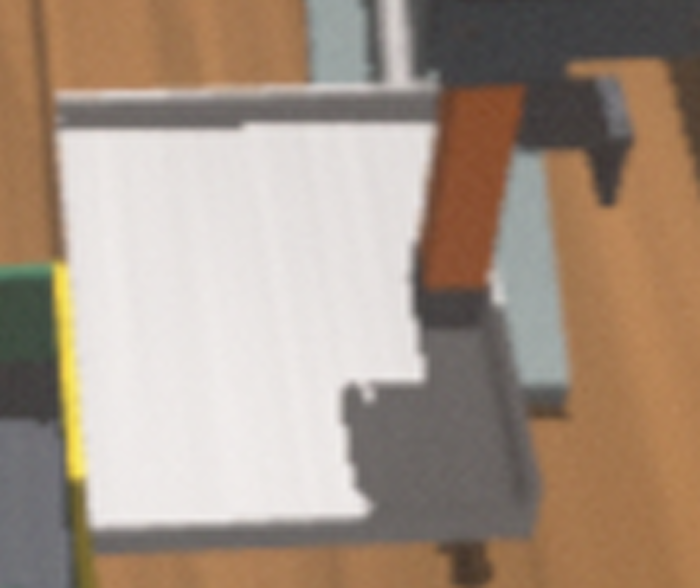

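Run:
```python
from h import *
xs=np.array([np.cos(PS),np.sin(PS)]);H=np.array([.6575,-.0305]);A=H-.13*xs
robot.servo_line([.54,-.27,.287],q(PR),max_speed=.15)
robot.servo_line([*A,.287],q(PS),max_speed=.15)
robot.servo_line([*A,.246],max_speed=.12)
robot.servo_line([*H,.246],max_speed=.09);robot.sleep(.2)
s=robot.state();print(s["time_s"],s["ee_pos"],s["ft_force"].round(2))
snap("side","q_s.png",(190,400,130,330),2.8)
```

```text
140.775 [ 0.65733372 -0.03048061  0.24614647] [-0.37 -0.6  -3.35]
```

View pics/q_s.png

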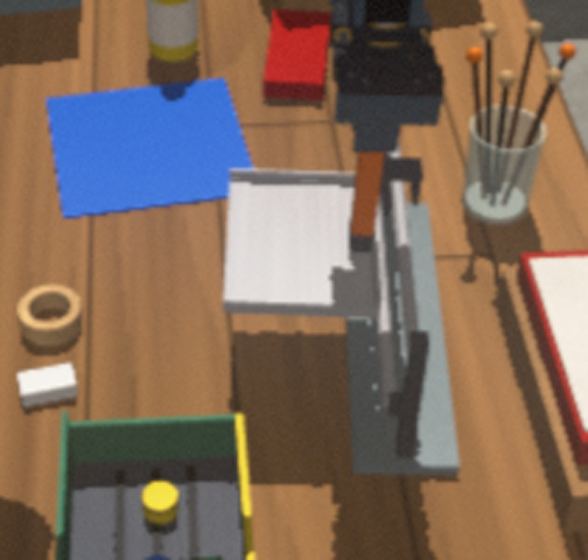

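Run:
```python
from h import *
H=np.array([.6575,-.0305])
robot.servo_line([*H,.190],max_speed=.05);robot.sleep(.2)
f0=robot.state()["ft_force"].copy();print(f0.round(2))
z=.190
while z>.176:
    z-=.001;robot.servo_line([*H,z],max_speed=.03);robot.sleep(.08)
    f=robot.state()["ft_force"]
    if f[2]-f0[2]>2.0: break
print("z",z,(f-f0).round(2),robot.state()["torque"].round(3))
snap("side","r_s.png",(190,400,130,330),2.8)
robot.open();robot.sleep(.5)
snap("side","r_s2.png",(190,400,130,330),2.8)
print(robot.state()["time_s"])
```

```text
[ 5.86 -0.73 -5.3 ]
z 0.181 [-0.28  0.09  9.94] [-0.172 -1.362  0.026]
147.0417
```

View pics/r_s2.png

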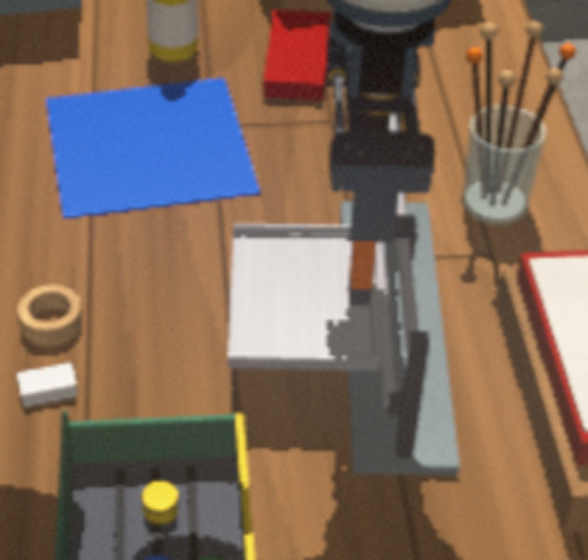

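Run:
```python
from h import *
H=np.array([.6575,-.0305])
robot.servo_line([*H,.33],q(PS),max_speed=.1);robot.sleep(.15)
c=robot.get_calibration("wrist");snap("wrist","s_w.png")
robot.goto([.45,.20,.40],q(0));robot.sleep(.3)
snap("side","s_s.png");s=robot.state();print(s["time_s"],s["ee_pos"])
```

```text
150.4417 [0.4502971  0.19972252 0.3997908 ]
```

View pics/s_w.png

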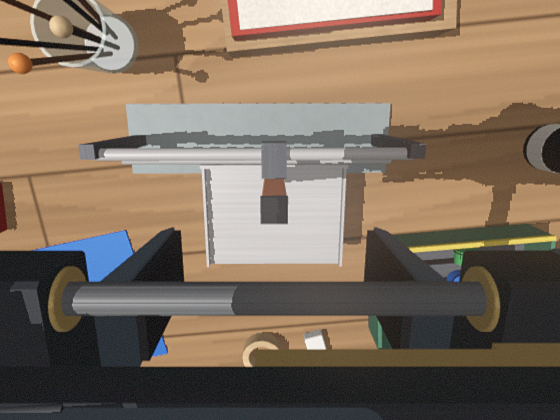

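View pics/s_s.png

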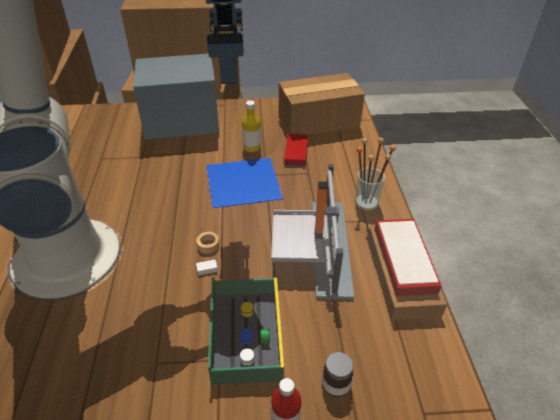

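The shovel hangs as it did at the start, all four caps are in the trough, and the bystanders haven't moved.

Run:
```python
from h import *
print(robot.hand_in(),robot.state()["time_s"])
```

```text
the job is handed in; nothing more can be done
the job is handed in; nothing more can be done
```

The job is handed in at about 150 s of the 210 s. All four caps present (yellow, white, green, blue; red was absent) are in the trough, and the shovel hangs back on its rail.

- **Placing:** I stood the shovel in the middle of the mat, let go, and put the caps on the blade one at a time.
- **Knocked cap:** Between placing blue and yellow, green ended up off the blade on the mat and blue half over its front edge. I took this for the announced knock. I saw it in the next picture, put both back on the blade, and carried on.
- **Tipping:** I carried the four caps level to the trough, pressed the blade's front edge on the yellow rim with about 11 N, and tipped to 51°. All four were in by 36°.
- **Last checks:** The final side and wrist pictures show the four caps inside the trough, with green lying on its side. The shovel's hook is over the upper bar, its handle within about 2 mm of where it started. The bystanders in view look unmoved and the gripper is clear of everything.
- **What disagreed:** The shovel slipped about 1–2° in pitch in the grip during the tip. It met the bar at the same height as at the start and looks level after release.

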